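Lock the mixing pot and set the timer thumbwheel

ROBOT

A 6-joint arm with a two-finger parallel gripper is mounted at the origin on the work surface. World frame = base frame: x ahead of the robot, y to its left, z up, the work surface at z = 0. Lengths are in mm, angles in rad, forces in N, time in s.
With the tool pointing down it reaches from about 425 to 925 mm from the base axis. Payload 12.5 kg.
Tool frame: the origin (TCP) lies on the mounting face of the last link; the fingertips stand 173 mm ahead of it and the grasp point (between the pads) lies 155 mm ahead of it (ctrl.tips_ahead is the distance from the TCP to the fingertips, in mm); z points along the fingers, y is the line along which they close (so a half turn about z gives the same grasp; the last joint's range is limited). The gripper opens to 85 mm and grips with 20 to 120 N. Pads are 22 mm wide; open, the fingers measure 114 mm over their backs; the gripper's body (76 mm by 85 mm) begins 54 mm behind the grasp point. The pads swing forward as they close: fully open they stand 13 mm farther back than shut.
Start: joints at [1.034, 0.491, 1.559, -0, 1.092, -0.106], TCP at [260.976, 567.905, 404.727] pointing down, gripper open.
Joint ranges: [-3.1, 3.1], [-0.84, 2.19], [0.05, 2.79], [-1.13, 4.28], [0.06, 2.93], [-2.69, 2.69]. Speed limits (rad/s): [2.22, 2.22, 2.79, 3.14, 3.14, 3.14].

INTERFACE

Orientations are given as a rotation vector (axis times angle).
In Python, from workcell import ctrl, vision gives the robot as it stands. The module is installed in compiled form; this text tells all that it offers.
- The arm moves only by the tool arm_command, never from a script. Its arguments are lists of equal length, an entry for each row: "rotation": the turn, a rotation vector about the tool's x, y, z in degrees, a list of three; "slide": the shift along the tool's x, y, z in mm, a list of three; "gripper": the finger opening in mm, from 0 to 85.4. A call has exactly 5 rows; each row is the pose to reach, as a shift and turn from the pose commanded when the call began, along the tool's axes at that moment; what a row does not reach only later rows make up. A row lasts 1/8 s, in which the tool goes at most 62.5 mm and 10.7 degrees, less where a joint would pass 70% of its speed; a pose out of reach is approached as far as the arm can. A call with a gripper value outside its range is refused whole. The fingers move at their own pace and stop on an object; "newtons" is the grip in N (left out, the last holds). Time passes only in rows, so rows that repeat a pose let the fingers close, or fill a call up. It gives the time, the measured TCP pose, the force, the opening and the grip force at its end, in the units of the state.
- ctrl.sense(): the state, without advancing time (a new reading comes with each control period).
- vision.read_camera(name): name is "scene" or "top" or "wrist"; returns a dict with "image" (420x560x3 uint8, blue, green, red), "K" (3x3 intrinsics, pixels), "dist_coeffs" ([k1, k2, p1, p2, k3] as OpenCV has them; the pictures are not rectified), "pose" (4x4, takes a point from camera to world coordinates); the wrist camera has in their place "mount" (4x4, takes a point from camera to tool coordinates, whose origin is the TCP and whose axes are the flange's). Camera axes: x right, y up, looking along -z (the intrinsics and any distortion apply to the point x, -y, -z); pixel columns grow to the right and rows downward; lengths in mm; the calibration is good to about 2 mm. A picture is of the moment at which its call begins: read the wrist's pose just before it. There is no depth.
- ctrl.close_job(): hands the job in; it is judged then, once.
The state is a dict: "time": time; "joint_pos": joint angles; "qd": joint speeds; "joint_efforts": joint torques, N m; "ee_pos": TCP position; "eef_rot": TCP orientation; "ft_force": force on the tool from outside, world axes, zero at the start; "ft_torque": the same for the moment, N m; "finger_gap": finger opening in mm; "grasp_force": force on a finger pad.
Only numpy, scipy, OpenCV 4.12 (cv2) and the standard library are available. Lean on these libraries where they do the work, as an engineer would, in place of code of your own. Each camera call takes 0.05 s, during which the arm holds its last target. There are 200 camera calls.

TASK

Load the bench mixer: stand the mixing pot in the round bayonet socket, push it down against the sprung plate and twist it clockwise (seen from above) until its lugs reach the stop, and let it spring up locked. Then roll the knurled thumbwheel by its edge until the digit 6 stands in the middle of its window, leaving the pot locked and the other things on the bench where they are.

Things in the scene. Friction and masses are not known exactly. Their poses are not given: they have to be found in the camera images.
- pot_grip (a point): Loose mixing pot, 0.35 kg, 110 mm tall, steel body 80 mm wide, grey lid 84 mm. Point: in its bar handle, on the pot's axis, 98 mm above its underside. The grey handle is 66 mm long along x, 22 mm thick along y (pinch it across y) and stands from the lid's top, 72 mm above the underside, to 110 mm. z is up.
- pot_foot (a point): Centre of the pot's underside, axes as pot_grip. The foot is 52 mm in diameter and 22 mm high. Two opposite lugs stick out of it along +x and -x, under the handle's ends: they reach 35 mm from the axis, are 14 mm wide and lie 3 to 10 mm above the underside. The pot is the same turned by half a turn.
- socket (a point): Bayonet socket: aluminium collar, 88 mm in diameter, 20 mm high, on the deck of the fixed white mixer. Point: on its axis at deck level, 35 mm above the bench. Axes are the mixer's: x away from the operator, y left, z up. Locked: pot x lies along this x (either way round) at a hard stop, lugs sprung 3 mm up into pockets, pot underside 7 mm above the deck.
- slot (a point): Entry slot in the collar's flange (flange top 20 mm, underside 14 mm above the deck; hole 57 mm for the foot): 20 mm wide, for a lug. Point: 33 mm from the socket's axis at the flange's top, 75 degrees counter-clockwise of the mixer's x seen from above; a like slot is opposite. From here the lugs turn 75 degrees clockwise to the stop; the other way is blocked.
- plate (a joint): Sprung rubber plate in the socket, on which the pot's foot lands, free height 8 mm above the deck. Value: how far it is pressed down, m: 0 free, 0.008 bottomed. It pushes up with 7 N at 0, 14 N at 0.008. The lugs pass under the flange once the pot's underside is less than 4 mm above the deck (2 mm is good).
- wheel_axle (a point): Centre of the black knurled thumbwheel, on its level axle along y, 140 mm left of the socket, 55 mm above the bench, axes as the mixer's. Rim radius 48 mm, 28 mm wide. Its top is 103 mm above the bench and 28 mm out of the timer block's top. The window's grey hood lies 10 mm left of the rim's left face, 5 mm lower than its top.
- wheel (a joint): Thumbwheel angle, rad: digit k is in the middle of the window at k x 0.628 (6 at 3.770). Grows as the rim's top rolls away from the operator, along the mixer's +x. Stops at -0.25 and 5.9. No detents; it turns stiffly (0.1 N m: 2 N at the rim, more when rolled fast) and stays where left. Starts between 0 and 3.
- window (a point): Centre of the open window (26 x 26 mm) in the top of the grey hood, 40 mm left of the rim's middle, 98 mm above the bench. In it shows a white drum that turns with the rim, with black seven-segment digits 15 mm high, upright for someone looking along the mixer's +x. Two small marks on the hood show the middle.
- spray: Bystander: upright metal can, 60 mm in diameter, 190 mm tall. Origin at its underside.
- jar: Bystander: glass jar with green cap, 80 mm in diameter, 70 mm tall. Origin at its underside.
- model: Bystander: plaster jaw model, 60 x 70 mm, about 30 mm tall. Origin at its underside.
- burs: Bystander: wooden bur block, 50 x 150 mm, 58 mm tall with the burs. Origin at its underside.
Things that resemble listed ones, but are neither listed nor needed, are in the scene too. Several things look just like the part that bears pot_grip: the one meant starts farthest to the robot's left.

How it is judged:
By the outcome, as a careful person would: the job done as asked, in the order asked, and still so for the second after the job is handed in, with the robot touching nothing.
It also fails if it takes over 72 s, if anything falls off the work surface, if the arm or the gripper's body presses on something with over 40 N, if the wrist force passes 120 N, or if a joint passes its speed limit or range.

## Working session

There is one attempt and no reset: what is moved stays moved. The work goes in short steps, Python scripts to look and compute and a tool call to move; the robot and the scene stay as the last step left them, time stands still between calls to the robot, and variables do not carry over. Pictures are saved under pics/ and viewed, at most 10 in all, crops included, and the job is handed in when it is done.

Besides the shell and the picture viewer there is one more tool, called in YAML: its name, and indented under it one key for each argument. arm_command: Moves the arm, as the interface text tells. Its arguments: {"type":"object","properties":{"rotation":{"type":"array","items":{"type":"array","items":{"type":"number"}}},"slide":{"type":"array","items":{"type":"array","items":{"type":"number"}}},"gripper":{"type":"array","items":{"type":"number"}},"newtons":{"type":"number"}},"required":["rotation","slide","gripper"]}

```bash
mkdir -p pics
cat > h.py <<'E'
import numpy as np, cv2
from scipy.spatial.transform import Rotation as R
from workcell import ctrl, vision
def cam(name):
    s=ctrl.sense(); c=vision.read_camera(name)
    if name=="wrist":
        T=np.eye(4); T[:3,:3]=R.from_rotvec(s["eef_rot"]).as_matrix(); T[:3,3]=s["ee_pos"]
        c["pose"]=T@np.array(c["mount"])
    c["pose"]=np.array(c["pose"]); c["K"]=np.array(c["K"]); c["dist_coeffs"]=np.array(c["dist_coeffs"],float)
    return c
def ray(c,uv):
    p=cv2.undistortPoints(np.array(uv,float).reshape(-1,1,2),c["K"],c["dist_coeffs"]).reshape(-1,2)
    d=np.c_[p[:,0],-p[:,1],-np.ones(len(p))]@c["pose"][:3,:3].T
    return c["pose"][:3,3],d
def onz(c,uv,z):
    o,d=ray(c,uv); return o+d*((z-o[2])/d[:,2])[:,None]
def proj(c,P):
    P=np.atleast_2d(P); q=(P-c["pose"][:3,3])@c["pose"][:3,:3]
    q=q*[1,-1,-1]
    return cv2.projectPoints(q,np.zeros(3),np.zeros(3),c["K"],c["dist_coeffs"])[0].reshape(-1,2)
def tri(o1,d1,o2,d2):
    d1=d1/np.linalg.norm(d1);d2=d2/np.linalg.norm(d2)
    A=np.c_[d1,-d2];t=np.linalg.lstsq(A,o2-o1,rcond=None)[0]
    a=o1+t[0]*d1;b=o2+t[1]*d2
    return (a+b)/2,np.linalg.norm(a-b)
E
python3 - <<'E'
from h import *
import pickle
D={n:cam(n) for n in("scene","top","wrist")}
pickle.dump(D,open("d0.pkl","wb"))
for n in D: cv2.imwrite(f"pics/{n}0.png",D[n]["image"]); print(n,D[n]["pose"].round(2).tolist(),D[n]["K"].round(0).tolist())
print(ctrl.sense(), ctrl.tips_ahead)
a=np.hstack([cv2.resize(D[n]["image"],(400,300)) for n in("scene","wrist")])
cv2.imwrite("pics/sw.png",a)
cv2.imwrite("pics/topbig.png",cv2.resize(D["top"]["image"],(800,600),interpolation=cv2.INTER_CUBIC))
E
```

```text
scene [[0.02, -0.63, 0.78, 1604.09], [1.0, 0.01, -0.02, -30.39], [0.0, 0.78, 0.63, 927.23], [0.0, 0.0, 0.0, 1.0]] [[413.0, 0.0, 278.0], [0.0, 413.0, 210.0], [0.0, 0.0, 1.0]]
top [[-0.01, 1.0, -0.09, 473.19], [-1.0, -0.01, 0.0, -5.5], [0.0, 0.09, 1.0, 1155.74], [0.0, 0.0, 0.0, 1.0]] [[431.0, 0.0, 278.0], [0.0, 431.0, 206.0], [0.0, 0.0, 1.0]]
wrist [[0.42, -0.87, -0.27, 189.62], [0.91, 0.4, 0.13, 600.41], [-0.0, -0.3, 0.95, 372.5], [0.0, 0.0, 0.0, 1.0]] [[343.0, 0.0, 279.0], [0.0, 343.0, 207.0], [0.0, 0.0, 1.0]]
{'time': 0.15, 'joint_pos': array([ 1.03442260e+00,  4.91416190e-01,  1.55932287e+00,  3.50246616e-06,
        1.09172734e+00, -1.05597399e-01]), 'qd': array([ 5.22387736e-05, -2.64827772e-03, -6.95529010e-04, -7.65743407e-04,
        1.54171130e-03, -6.30440923e-04]), 'joint_efforts': array([ 1.76518024e-03, -6.18704438e+01, -2.61689222e+01, -9.92005062e-05,
        3.24136163e-03,  7.40369302e-06]), 'ee_pos': array([260.9495782 , 567.8891059 , 404.26034715]), 'eef_rot': array([-6.71384909e-01, -3.06872848e+00,  1.30073701e-03]), 'ft_force': array([ 0.08492219, -0.13737162,  0.01532203]), 'ft_torque': array([0.02462249, 0.04295362, 0.0464963 ]), 'grasp_force': 0.0, 'finger_gap': 85.05704484172037} 173.4
```

View pics/topbig.png

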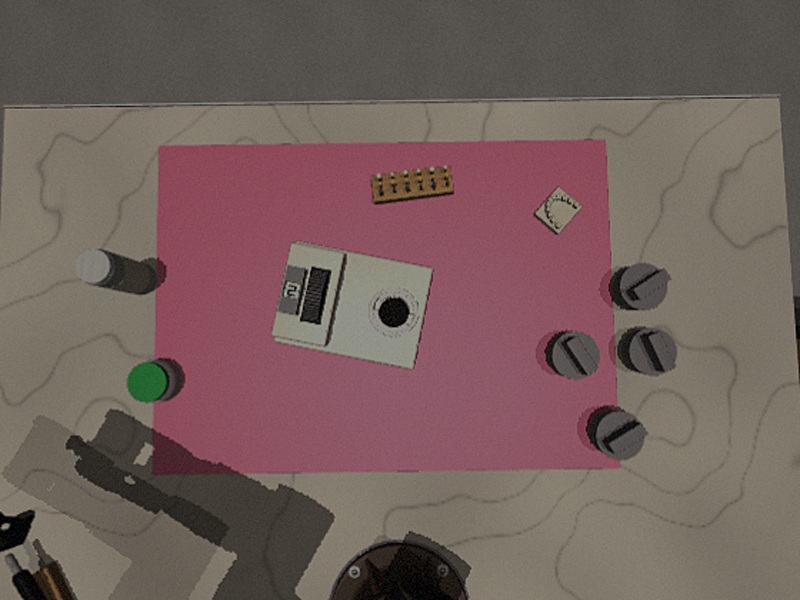

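View pics/scene0.png

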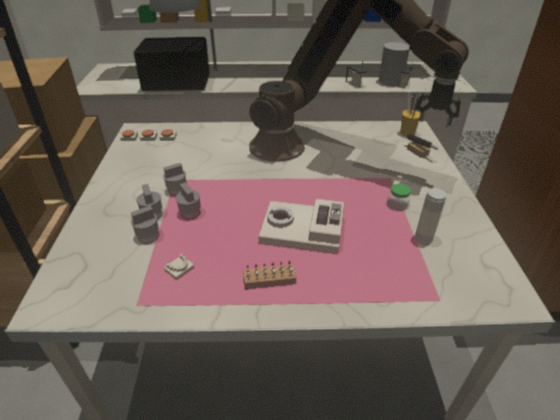

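The top picture (800 px scale) shows four pot-like things at (640,287), (572,355), (648,350) and (616,433). The one at (572,355) is farthest to the robot's left (smallest column, since +y is left), so it is the one meant. The mixer's socket is at (394,312) and its thumbwheel at (316,295). I'll confirm in an enlarged crop and measure.

Run:
```python
from h import *
import pickle
D=pickle.load(open("d0.pkl","rb")); t=D["top"]; s=D["scene"]
f=0.7
a=t["image"][170:330,370:490]; b=t["image"][160:265,180:310]; c=s["image"][150:250,120:220]
R2=lambda i,w,h:cv2.resize(i,(w,h),interpolation=cv2.INTER_CUBIC)
cv2.imwrite("pics/crop1.png",np.hstack([R2(a,400,533),np.vstack([R2(b,330,267),R2(c,330,266)])]))
for n,u in dict(a=(640,287),b=(572,355),c=(648,350),d=(616,433)).items(): print(n,onz(t,[np.array(u)*f],72).round(0))
g=cv2.medianBlur(cv2.cvtColor(t["image"],cv2.COLOR_BGR2GRAY),3)
big=cv2.resize(g[220:280,375:425],None,fx=6,fy=6,interpolation=cv2.INTER_CUBIC)
print("pot circ",cv2.HoughCircles(big,cv2.HOUGH_GRADIENT,1.5,200,param1=80,param2=20,minRadius=80,maxRadius=120))
# black disc in socket
m=(cv2.inRange(g[205:235,260:295],0,45)); M=cv2.moments(m,True); u=[260+M["m10"]/M["m00"],205+M["m01"]/M["m00"]]
print("sock",u,M["m00"],onz(t,[u],45))
print("corners z75", onz(t,np.array([[293,242],[346,252],[326,346],[273,338]])*f,80).round(0).tolist())
print("body corners z35",onz(t,np.array([[432,266],[413,367]])*f,35).round(0).tolist())
print("wheel",onz(t,np.array([[316,295]])*f,103).round(0))
```

```text
a [[ 575. -435.   72.]]
b [[ 457. -311.   72.]]
c [[ 464. -444.   72.]]
d [[ 322. -381.   72.]]
pot circ [[[158.25 176.25  87.95]]]
sock [275.2408536585366, 218.28353658536585] 328.0 [[539.17183128   1.29157435  45.        ]]
corners z75 [[663.0, 176.0, 80.0], [644.0, 83.0, 80.0], [479.0, 119.0, 80.0], [495.0, 211.0, 80.0]]
body corners z35 [[623.0, -71.0, 35.0], [439.0, -33.0, 35.0]]
wheel [[567. 133. 103.]]
```

View pics/crop1.png

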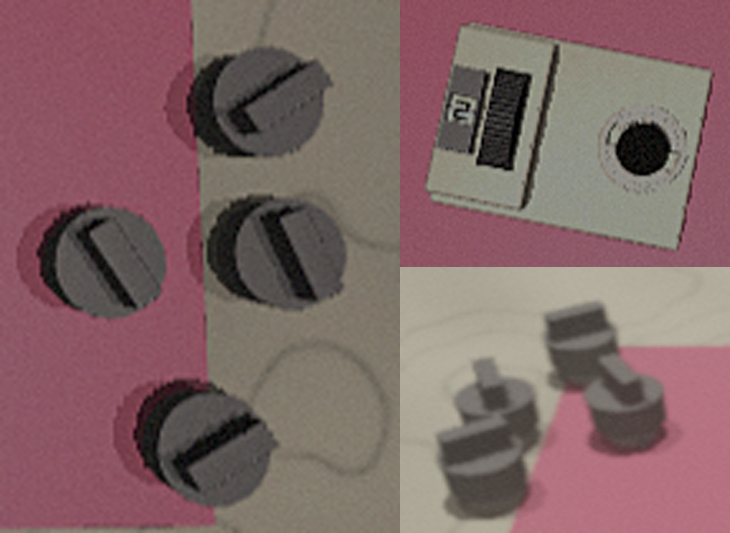

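The crop confirms it: the pot at crop (110,262) stands alone leftmost, with its handle about 28° from world x. The mixer is yawed about −12°, with the socket near (539,1) and the wheel near (567,133). Next I move the wrist camera over the mixer on the way to the pot.

arm_command:
  rotation:
    - [0, 0, 9.2]
    - [0, 0, 18.4]
    - [0, 0, 27.6]
    - [0, 0, 36.8]
    - [0, 0, 46]
  slide:
    - [-45, -35, 0]
    - [-90, -70, 0]
    - [-134, -106, 0]
    - [-179, -141, 0]
    - [-224, -177, 0]
  gripper: [85, 85, 85, 85, 85]

```text
time: 0.78
ee_pos: [391.1, 311.9, 404.7]
eef_rot: [1.824, 2.558, 0.0]
ft_force: [1.1, 0.3, -0.3]
finger_gap: 85.0
grasp_force: 0.0
```

```bash
cat >> h.py <<'E'
def cmd(x,y,z,psi):
    "slide/turn in the tool frame from measured pose to a tool-down pose; psi = world angle of tool y, deg"
    s=ctrl.sense(); M=R.from_rotvec(s["eef_rot"]).as_matrix()
    p=np.radians(psi); Y=np.array([np.cos(p),np.sin(p),0]); Z=np.array([0,0,-1.]); X=np.cross(Y,Z)
    G=np.c_[X,Y,Z]
    print("slide",(M.T@(np.array([x,y,z])-s["ee_pos"])).round(1).tolist(),"rot",np.degrees(R.from_matrix(M.T@G).as_rotvec()).round(1).tolist())
def st():
    s=ctrl.sense(); M=R.from_rotvec(s["eef_rot"]).as_matrix()
    print("t",round(s["time"],2),"pos",s["ee_pos"].round(1).tolist(),"psi",np.degrees(np.arctan2(M[1,1],M[0,1])).round(1),"F",s["ft_force"].round(1).tolist(),"gap",round(s["finger_gap"],1),"grip",round(s["grasp_force"],1),"j6",s["joint_pos"][5].round(2))
E
python3 -c "
from h import *
st();cmd(520,60,404,-27)"
```

```text
t 0.78 pos [391.1, 311.9, 404.7] psi 19.0 F [1.1, 0.3, -0.3] gap 85.0 grip 0.0 j6 0.21
slide [-280.2, 39.7, 0.7] rot [0.0, -0.0, 46.0]
```

arm_command:
  rotation:
    - [0, 0, 9.2]
    - [0, 0, 18.4]
    - [0, 0, 27.6]
    - [0, 0, 36.8]
    - [0, 0, 46]
  slide:
    - [-56, 8, 0]
    - [-112, 16, 0]
    - [-168, 24, 0]
    - [-224, 32, 0]
    - [-280, 40, 0]
  gripper: [85, 85, 85, 85, 85]

```text
time: 1.4
ee_pos: [521.5, 60.7, 404.7]
eef_rot: [-2.678, -1.642, -0.0]
ft_force: [1.1, 0.8, 0.2]
finger_gap: 85.2
grasp_force: 0.0
```

Run:
```python
from h import *
import pickle
st()
c=cam("wrist");pickle.dump(c,open("w1.pkl","wb"))
cv2.imwrite("pics/w1.png",c["image"])
st()
cmd(457,-311,390,-62)
cmd(500,-150,400,-45)
```

```text
t 1.4 pos [521.5, 60.7, 404.7] psi -27.0 F [1.1, 0.8, 0.2] gap 85.2 grip 0.0 j6 0.46
t 1.45 pos [524.1, 56.3, 404.6] psi -27.6 F [1.0, -4.2, -0.5] gap 85.0 grip 0.0 j6 0.46
slide [-356.6, 110.6, 15.0] rot [0.1, -0.0, 34.4]
slide [-194.0, 74.2, 4.8] rot [0.1, 0.0, 17.4]
```

View pics/w1.png

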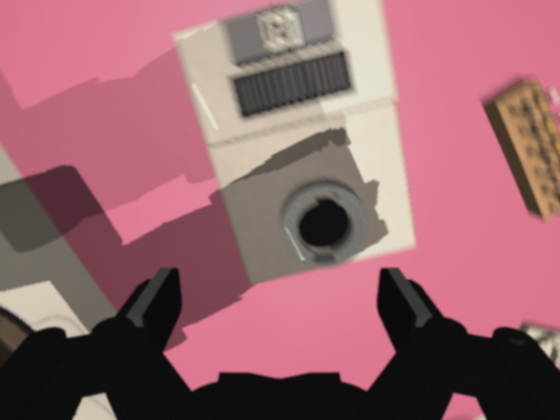

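The wrist view shows the mixer: socket hole near (325,222), wheel near (293,82), window near (278,28). It is blurred because the arm was still settling, so I'll go on to the pot.

arm_command:
  rotation:
    - [0, 0, 5]
    - [0, 0, 10]
    - [0, 0, 15]
    - [0, 0, 20]
    - [0, 0, 25]
  slide:
    - [-53, 16, 2]
    - [-106, 32, 4]
    - [-159, 48, 6]
    - [-212, 64, 8]
    - [-265, 80, 10]
  gripper: [85, 85, 85, 85, 85]

```text
time: 2.08
ee_pos: [472.9, -211.8, 394.6]
eef_rot: [-2.969, -1.027, -0.0]
ft_force: [0.9, -0.3, 0.2]
finger_gap: 85.1
grasp_force: 0.0
```

```bash
python3 -c "
from h import *
st();cmd(457,-311,390,-62)"
```

```text
t 2.08 pos [472.9, -211.8, 394.6] psi -51.8 F [0.9, -0.3, 0.2] gap 85.1 grip 0.0 j6 0.36
slide [-73.8, 68.2, 4.6] rot [-0.0, -0.0, 10.2]
```

arm_command:
  rotation:
    - [0, 0, 5]
    - [0, 0, 10]
    - [0, 0, 10]
    - [0, 0, 10]
    - [0, 0, 10]
  slide:
    - [-37, 34, 2]
    - [-74, 68, 5]
    - [-74, 68, 5]
    - [-74, 68, 5]
    - [-74, 68, 5]
  gripper: [85, 85, 85, 85, 85]

```text
time: 2.7
ee_pos: [457.8, -308.4, 389.8]
eef_rot: [-3.045, -0.771, -0.0]
ft_force: [-1.0, 0.3, -0.5]
finger_gap: 85.0
grasp_force: 0.0
```

Run:
```python
from h import *
import pickle
st()
c=cam("wrist");pickle.dump(c,open("w2.pkl","wb"))
cv2.imwrite("pics/w2.png",c["image"])
cmd(457,-311,300,-62)
```

```text
t 2.7 pos [457.8, -308.4, 389.8] psi -61.6 F [-1.0, 0.3, -0.5] gap 85.0 grip 0.0 j6 0.36
slide [-2.0, 1.9, 89.9] rot [0.0, -0.0, 0.4]
```

View pics/w2.png

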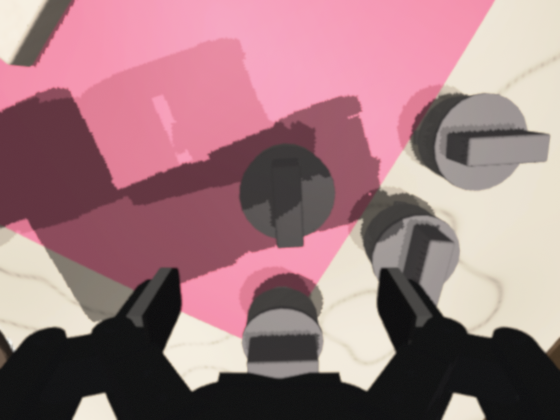

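The chosen pot's lid is at about (288,193) with radius 46 px. Its handle's top edges run (273,160)–(277,247) and (298,158)–(302,246). The three lookalikes are at (480,140), (415,255) and (282,345).

Run:
```python
from h import *
import pickle
c=pickle.load(open("w2.pkl","rb")); t=pickle.load(open("d0.pkl","rb"))["top"]
hsv=cv2.cvtColor(c["image"],cv2.COLOR_BGR2HSV)
roi=hsv[130:265,225:350]
m=cv2.inRange(roi,(0,0,0),(180,60,140)); m=cv2.morphologyEx(m,cv2.MORPH_OPEN,np.ones((5,5)))
cs=max(cv2.findContours(m,cv2.RETR_EXTERNAL,cv2.CHAIN_APPROX_NONE)[0],key=cv2.contourArea)[:,0]+[225,130]
cs=cs[(cs[:,1]<225)]   # lid rim above the near handle end
print(len(cs),cs.min(0),cs.max(0))
for z in(68,72):
    P=onz(c,cs,z)[:,:2]
    (a,b),r=cv2.minEnclosingCircle(P.astype(np.float32))
    A=np.c_[2*P,np.ones(len(P))]; q=np.linalg.lstsq(A,(P**2).sum(1),rcond=None)[0]; print(z,"fit",q[:2],np.sqrt(q[2]+q[0]**2+q[1]**2))
# height: lid centre top camera (circle) vs wrist
ut=np.array([375+158.25/6,220+176.25/6]); o,d=ray(t,[ut]); o2,d2=ray(c,[[288,192.5]])
print("tri",tri(o,d[0],o2,d2[0]))
H=onz(c,[[273,160],[277,247],[298,158],[302,246]],110)[:,:2]; print(H.round(1).tolist(),H.mean(0))
for i in(0,2): v=H[i]-H[i+1]; print(np.degrees(np.arctan2(v[1],v[0])),np.linalg.norm(v))
```

```text
196 [240 144] [334 224]
68 fit [ 457.50052872 -315.12485969] 41.37873615992589
72 fit [ 458.40863558 -314.52164036] 40.8081246992197
tri (array([ 454.96355153, -318.38860636,   52.88361419]), np.float64(0.4466457017393781))
[[484.1, -288.0], [424.9, -323.3], [494.1, -303.3], [435.0, -340.2]] [ 459.50559443 -313.6894352 ]
30.756845125661094 68.92684672380243
31.973857036948427 69.63413943608968
```

```bash
python3 -c "
from h import *
st();cmd(458.7,-314.2,330,-59)"
```

```text
t 2.75 pos [457.8, -308.4, 389.9] psi -61.6 F [0.1, -0.9, -1.1] gap 85.1 grip 0.0 j6 0.36
slide [-2.0, 5.5, 59.9] rot [0.0, -0.0, -2.6]
```

arm_command:
  rotation:
    - [0, 0, -2.6]
    - [0, 0, -2.6]
    - [0, 0, -2.6]
    - [0, 0, -2.6]
    - [0, 0, -2.6]
  slide:
    - [-2, 5.5, 30]
    - [-2, 5.5, 60]
    - [-2, 5.5, 60]
    - [-2, 5.5, 60]
    - [-2, 5.5, 60]
  gripper: [85, 85, 85, 85, 85]

```text
time: 3.38
ee_pos: [458.6, -315.1, 330.9]
eef_rot: [3.026, 0.838, 0.002]
ft_force: [0.1, -1.0, -0.4]
finger_gap: 85.1
grasp_force: 0.0
```

Run:
```python
from h import *
import pickle
st()
c=cam("wrist");pickle.dump(c,open("w3.pkl","wb"))
cv2.imwrite("pics/w3.png",c["image"])
```

```text
t 3.38 pos [458.6, -315.1, 330.9] psi -59.1 F [0.1, -1.0, -0.4] gap 85.1 grip 0.0 j6 0.31
```

View pics/w3.png

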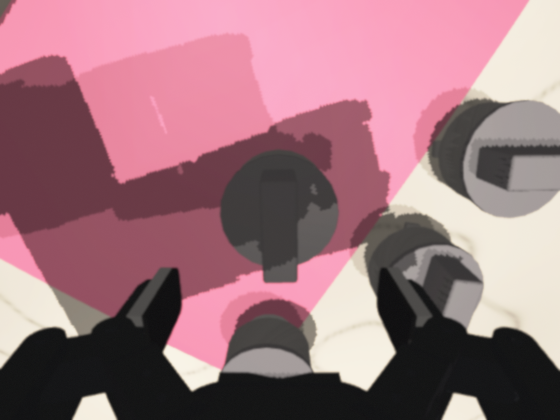

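The handle now stands upright in the picture, its top face from (261..299,182) to (264..297,282), and the lid centre is near (279,210).

Run:
```python
from h import *
import pickle
c=pickle.load(open("w3.pkl","rb")); b=pickle.load(open("w2.pkl","rb"))
H=onz(c,[[261,182],[264,282],[299,182],[297,282]],110)[:,:2]; print(H.round(1).tolist(),H.mean(0))
v=(H[0]+H[2]-H[1]-H[3])/2;print(np.degrees(np.arctan2(v[1],v[0])),np.linalg.norm(v))
o,d=ray(c,[[280.5,282]]);o2,d2=ray(b,[[289.5,246.5]]);print("handle top end",tri(o,d[0],o2,d2[0]))
hsv=cv2.cvtColor(c["image"],cv2.COLOR_BGR2HSV)
roi=hsv[140:290,205:355]
m=cv2.inRange(roi,(0,0,0),(180,60,140)); m=cv2.morphologyEx(m,cv2.MORPH_OPEN,np.ones((5,5)))
cs=max(cv2.findContours(m,cv2.RETR_EXTERNAL,cv2.CHAIN_APPROX_NONE)[0],key=cv2.contourArea)[:,0]+[205,140]
cs=cs[cs[:,1]<245]; print(cs.min(0),cs.max(0))
P=onz(c,cs,72)[:,:2];A=np.c_[2*P,np.ones(len(P))]; q=np.linalg.lstsq(A,(P**2).sum(1),rcond=None)[0]; print("lid",q[:2],np.sqrt(q[2]+q[0]**2+q[1]**2))
cmd(458.7,-314,253,-59)
```

```text
[[479.2, -290.0], [424.9, -323.5], [490.2, -308.4], [435.5, -341.2]] [ 457.45492781 -315.77638129]
31.29619711758898 63.80758581007923
handle top end (array([ 430.2144814 , -331.93847085,  110.33865526]), np.float64(0.674158692536406))
[221 150] [337 244]
lid [ 459.00909716 -314.00816317] 40.76798428128085
slide [0.6, -1.0, 77.8] rot [0.1, -0.0, -0.1]
```

arm_command:
  rotation:
    - [0, 0, 0]
    - [0, 0, 0]
    - [0, 0, 0]
    - [0, 0, 0]
    - [0, 0, 0]
  slide:
    - [0, 0, 40]
    - [0, 0, 78]
    - [0, 0, 78]
    - [0, 0, 78]
    - [0, 0, 78]
  gripper: [85, 85, 85, 20, 15]
  newtons: 70

```text
time: 4.05
ee_pos: [458.7, -315.4, 253.3]
eef_rot: [3.026, 0.837, 0.002]
ft_force: [0.0, -0.9, -0.0]
finger_gap: 50.9
grasp_force: 0.0
```

arm_command:
  rotation:
    - [0, 0, 0]
    - [0, 0, 0]
    - [0, 0, 0]
    - [0, 0, 0]
    - [0, 0, 0]
  slide:
    - [0, 0, 0]
    - [0, 0, 0]
    - [0, 0, 0]
    - [0, 0, 0]
    - [0, 0, 0]
  gripper: [15, 15, 15, 15, 15]
  newtons: 70

```text
time: 4.68
ee_pos: [458.5, -315.3, 252.7]
eef_rot: [3.027, 0.837, 0.001]
ft_force: [-1.2, 0.6, 7.5]
finger_gap: 20.8
grasp_force: 69.1
```

```bash
python3 -c "
from h import *
st();cmd(505,-150,400,-42);cmd(539,1,400,-27)"
```

```text
t 4.67 pos [458.5, -315.3, 252.7] psi -59.1 F [-1.2, 0.6, 7.5] gap 20.8 grip 69.1 j6 0.31
slide [124.9, -117.7, -147.4] rot [0.1, -0.0, -17.1]
slide [231.6, -229.8, -147.6] rot [0.1, -0.0, -32.1]
```

arm_command:
  rotation:
    - [0, 0, 0]
    - [0, 0, -4]
    - [0, 0, -10]
    - [0, 0, -16]
    - [0, 0, -22]
  slide:
    - [0, 0, -50]
    - [20, -20, -100]
    - [55, -55, -140]
    - [92, -90, -147]
    - [130, -125, -147]
  gripper: [15, 15, 15, 15, 15]

```text
time: 5.3
ee_pos: [505.6, -139.6, 399.8]
eef_rot: [2.809, 1.403, 0.002]
ft_force: [1.0, -0.2, -3.3]
finger_gap: 20.8
grasp_force: 69.8
```

```bash
python3 -c "
from h import *
st();cmd(494,-88,400,-27)"
```

```text
t 5.3 pos [505.6, -139.6, 399.8] psi -36.9 F [1.0, -0.2, -3.3] gap 20.8 grip 69.8 j6 0.25
slide [34.2, -40.3, -0.2] rot [0.1, -0.0, -9.9]
```

arm_command:
  rotation:
    - [0, 0, -9.9]
    - [0, 0, -9.9]
    - [0, 0, -9.9]
    - [0, 0, -9.9]
    - [0, 0, -9.9]
  slide:
    - [34, -40, 0]
    - [34, -40, 0]
    - [34, -40, 0]
    - [34, -40, 0]
    - [34, -40, 0]
  gripper: [15, 15, 15, 15, 15]

```text
time: 5.92
ee_pos: [494.4, -90.7, 398.6]
eef_rot: [-2.682, -1.635, 0.0]
ft_force: [0.0, 0.7, -3.5]
finger_gap: 21.1
grasp_force: 69.9
```

Run:
```python
from h import *
import pickle
st()
c=cam("wrist");pickle.dump(c,open("w4.pkl","wb"))
i=c["image"]
cv2.imwrite("pics/w4.png",cv2.resize(i,(784,588),interpolation=cv2.INTER_CUBIC))
print(proj(c,[[539,1,55],[567,133,103]]))
```

```text
t 5.92 pos [494.4, -90.7, 398.6] psi -27.3 F [0.0, 0.7, -3.5] gap 21.1 grip 69.9 j6 0.16
[[ 278.08479049   68.30865265]
 [ 224.13086734 -138.0951877 ]]
```

View pics/w4.png

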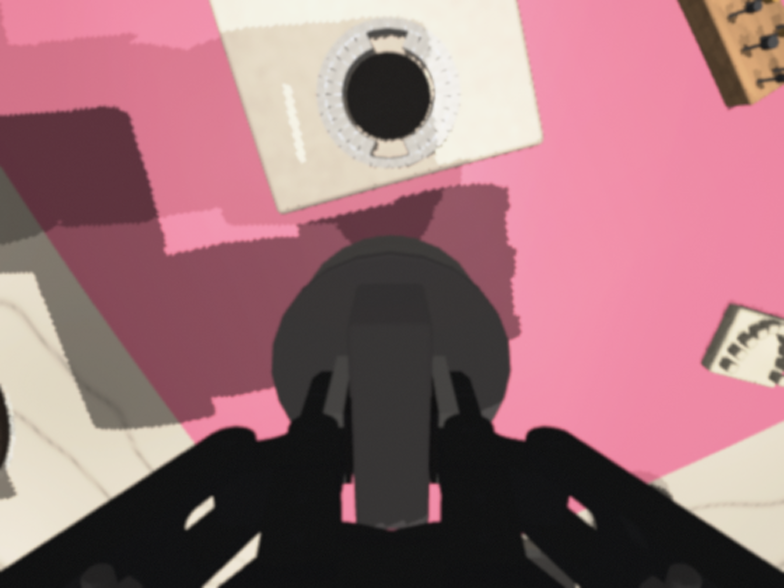

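The socket collar is at (388,95) with its slots at (388,37) and (390,150), already in line with the handle held in the gripper. The pot is straight in the grip.

Run:
```python
from h import *
import pickle
c=pickle.load(open("w4.pkl","rb"));t=pickle.load(open("d0.pkl","rb"))["top"]
def circ(P):
    A=np.c_[2*P,np.ones(len(P))]; q=np.linalg.lstsq(A,(P**2).sum(1),rcond=None)[0]; return q[:2].round(1),np.sqrt(q[2]+q[0]**2+q[1]**2).round(1)
print("collar",circ(onz(c,np.array([[317,96],[460,96],[388,22],[388,168]])/1.4,55)[:,:2]))
g=cv2.cvtColor(c["image"],cv2.COLOR_BGR2GRAY)[25:115,235:325]
m=cv2.morphologyEx(cv2.inRange(g,0,60),cv2.MORPH_OPEN,cv2.getStructuringElement(2,(25,25)))
k=max(cv2.findContours(m,0,1)[0],key=cv2.contourArea)[:,0]+[235,25]
for z in(43,49,55): print("hole",z,k.min(0),k.max(0),circ(onz(c,k,z)[:,:2]))
v=onz(c,np.array([[388,37],[390,150]])/1.4,55);print("slots",v.round(1).tolist(),np.degrees(np.arctan2(*(v[0]-v[1])[[1,0]])),(v[0]+v[1])/2)
e=onz(c,np.array([[220,15],[281,212],[542,142],[519,5]])/1.4,35);print("edges",[np.degrees(np.arctan2(*(e[i]-e[j])[[1,0]])).round(1) for i,j in((0,1),(3,2),(1,2))])
# height of collar: top cam vs wrist on the hole centre
o,d=ray(t,[[275.24,218.28]]);o2,d2=ray(c,[[277.2,68.2]]);print(tri(o,d[0],o2,d2[0]))
# lid far edge in tool frame
s=ctrl.sense();M=R.from_rotvec(s["eef_rot"]).as_matrix();p=onz(c,[[391/1.4,252/1.4]],s["ee_pos"][2]-181);print("lid edge tool",(M.T@(p[0]-s["ee_pos"])).round(1))
```

```text
collar (array([5.382e+02, 5.000e-01]), np.float64(43.2))
hole 43 [248  38] [305  98] (array([538.1,   2.4]), np.float64(25.5))
hole 49 [248  38] [305  98] (array([537.9,   2. ]), np.float64(25.0))
hole 55 [248  38] [305  98] (array([537.7,   1.5]), np.float64(24.5))
slots [[553.6, 31.1, 55.0], [524.5, -28.0, 55.0]] 63.770470393482036 [539.07839449   1.543713    55.        ]
edges [np.float64(77.1), np.float64(76.6), np.float64(167.7)]
(array([538.31486492,   1.18752785,  58.47184387]), np.float64(0.13970483528678826))
lid edge tool [ 41.6  -1.5 181. ]
```

```bash
python3 -c "
from h import *
st();cmd(538.4,1.3,325,-26.8)"
```

```text
t 5.97 pos [494.3, -90.6, 398.5] psi -27.3 F [-0.2, -0.4, -3.7] gap 21.0 grip 69.9 j6 0.16
slide [101.9, -2.9, 73.5] rot [-0.0, -0.0, -0.5]
```

arm_command:
  rotation:
    - [0, 0, -0.5]
    - [0, 0, -0.5]
    - [0, 0, -0.5]
    - [0, 0, -0.5]
    - [0, 0, -0.5]
  slide:
    - [51, -2, 20]
    - [102, -3, 50]
    - [102, -3, 73]
    - [102, -3, 73]
    - [102, -3, 73]
  gripper: [15, 15, 15, 15, 15]

```text
time: 6.6
ee_pos: [538.4, 1.6, 326.5]
eef_rot: [2.674, 1.647, 0.001]
ft_force: [0.8, 0.2, -2.7]
finger_gap: 21.0
grasp_force: 69.7
```

```bash
python3 -c "
from h import *
st();cmd(538.4,1.3,309,-26.8)"
```

```text
t 6.6 pos [538.4, 1.6, 326.5] psi -26.7 F [0.8, 0.2, -2.7] gap 21.0 grip 69.7 j6 0.35
slide [-0.2, 0.1, 17.5] rot [0.0, -0.0, 0.1]
```

arm_command:
  rotation:
    - [0, 0, 0]
    - [0, 0, 0]
    - [0, 0, 0]
    - [0, 0, 0]
    - [0, 0, 0]
  slide:
    - [0, 0, 12]
    - [0, 0, 17]
    - [0, 0, 21]
    - [0, 0, 24]
    - [0, 0, 24]
  gripper: [15, 15, 15, 15, 15]

```text
time: 7.22
ee_pos: [538.3, 2.2, 301.6]
eef_rot: [-2.674, -1.649, 0.0]
ft_force: [-0.3, 0.1, -3.9]
finger_gap: 20.8
grasp_force: 69.9
```

arm_command:
  rotation:
    - [0, 0, 0]
    - [0, 0, 0]
    - [0, 0, 0]
    - [0, 0, 0]
    - [0, 0, 0]
  slide:
    - [0, 0, 4]
    - [0, 0, 8]
    - [0, 0, 10]
    - [0, 0, 12]
    - [0, 0, 12]
  gripper: [15, 15, 15, 15, 15]

```text
time: 7.85
ee_pos: [538.3, 2.2, 290.2]
eef_rot: [2.674, 1.649, 0.001]
ft_force: [-2.2, -0.4, 8.2]
finger_gap: 21.2
grasp_force: 71.4
```

arm_command:
  rotation:
    - [0, 0, 8]
    - [0, 0, 17]
    - [0, 0, 26]
    - [0, 0, 35]
    - [0, 0, 44]
  slide:
    - [0, 0, 0.5]
    - [0, 0, 0.5]
    - [0, 0, 0.5]
    - [0, 0, 0.5]
    - [0, 0, 0.5]
  gripper: [15, 15, 15, 15, 15]

```text
time: 8.48
ee_pos: [538.6, 2.2, 290.1]
eef_rot: [3.098, 0.519, 0.004]
ft_force: [0.6, 0.4, 8.0]
finger_gap: 20.7
grasp_force: 71.6
```

```bash
python3 -c "
from h import *
st();s=ctrl.sense();print(s['ft_torque'].round(2));cmd(538.4,1.6,290,-101.9)"
```

```text
t 8.47 pos [538.6, 2.2, 290.1] psi -71.0 F [0.6, 0.4, 8.0] gap 20.7 grip 71.6 j6 1.12
[-0.    0.03  0.11]
slide [-0.4, 0.5, 0.1] rot [0.0, -0.1, 30.9]
```

arm_command:
  rotation:
    - [0, 0, 9]
    - [0, 0, 18]
    - [0, 0, 26]
    - [0, 0, 31]
    - [0, 0, 33]
  slide:
    - [0, 0, 0]
    - [0, 0, 0]
    - [0, 0, 0]
    - [0, 0, 0]
    - [0, 0, 0]
  gripper: [15, 15, 15, 15, 15]

```text
time: 9.1
ee_pos: [538.6, 2.2, 290.1]
eef_rot: [-3.119, 0.377, -0.004]
ft_force: [0.5, -0.2, 8.0]
finger_gap: 20.8
grasp_force: 71.6
```

```bash
python3 -c "
from h import *
st();s=ctrl.sense();print(s['ft_torque'].round(2));cmd(538.4,1.6,290,-101.9)"
```

```text
t 9.1 pos [538.6, 2.2, 290.1] psi -103.8 F [0.5, -0.2, 8.0] gap 20.8 grip 71.6 j6 1.69
[0.17 0.03 0.15]
slide [-0.1, 0.6, 0.1] rot [-0.0, -0.1, -1.9]
```

arm_command:
  rotation:
    - [0, 0, 2]
    - [0, 0, 3]
    - [0, 0, 4]
    - [0, 0, 4]
    - [0, 0, 4]
  slide:
    - [0, 0, 0]
    - [0, 0, 0]
    - [0, 0, 0]
    - [0, 0, 0]
    - [0, 0, 0]
  gripper: [15, 15, 15, 15, 15]

```text
time: 9.72
ee_pos: [538.7, 2.4, 290.1]
eef_rot: [3.105, -0.477, 0.005]
ft_force: [0.2, 0.8, 8.0]
finger_gap: 21.1
grasp_force: 79.4
```

```bash
python3 -c "
from h import *
st();s=ctrl.sense();print(s['ft_torque'].round(2), s['joint_efforts'].round(2))"
```

```text
t 9.72 pos [538.7, 2.4, 290.1] psi -107.5 F [0.2, 0.8, 8.0] gap 21.1 grip 79.4 j6 1.76
[ 0.35 -0.05  1.76] [ -2.45 -51.67 -16.33   0.99   0.07   1.73]
```

arm_command:
  rotation:
    - [0, 0, 0]
    - [0, 0, -0.5]
    - [0, 0, -1]
    - [0, 0, -1.5]
    - [0, 0, -1.5]
  slide:
    - [0, 0, -1.5]
    - [0, 0, -3]
    - [0, 0, -4]
    - [0, 0, -4.5]
    - [0, 0, -4.5]
  gripper: [15, 15, 15, 15, 15]

```text
time: 10.35
ee_pos: [538.5, 2.3, 293.3]
eef_rot: [-3.11, 0.441, -0.001]
ft_force: [5.2, 1.7, -8.8]
finger_gap: 21.1
grasp_force: 71.1
```

```bash
python3 -c "
from h import *
st();s=ctrl.sense();print(s['ft_torque'].round(2))"
```

```text
t 10.35 pos [538.5, 2.3, 293.3] psi -106.2 F [5.2, 1.7, -8.8] gap 21.1 grip 71.1 j6 1.73
[ 0.47 -1.09  0.92]
```

arm_command:
  rotation:
    - [0, 0, 0]
    - [0, 0, 0]
    - [0, 0, 0]
    - [0, 0, 0]
    - [0, 0, 0]
  slide:
    - [0, 0, 0.7]
    - [0, 0, 0.7]
    - [0, 0, 0.7]
    - [0, 0, 0.7]
    - [0, 0, 0.7]
  gripper: [15, 15, 45, 60, 60]

```text
time: 10.98
ee_pos: [538.0, 2.1, 293.0]
eef_rot: [-3.11, 0.443, 0.001]
ft_force: [0.2, -0.5, 0.9]
finger_gap: 59.8
grasp_force: 0.0
```

```bash
python3 -c "
from h import *
st();s=ctrl.sense();print(s['ft_torque'].round(2))
cmd(538.4,1.6,390,-101.9)"
```

```text
t 10.97 pos [538.0, 2.1, 293.0] psi -106.2 F [0.2, -0.5, 0.9] gap 59.8 grip 0.0 j6 1.73
[-0.   -0.    0.02]
slide [0.4, 0.4, -97.0] rot [-0.0, 0.0, -4.3]
```

Torque rose at the stop, the pot sprang up about 3 mm, and it is now released. I'll raise the arm, go above the wheel and look at both the pot and the window.

```bash
python3 -c "
from h import *
cmd(567.5,138.2,400,-101.9)"
```

```text
slide [-9.8, -138.9, -107.0] rot [-0.0, 0.0, -4.3]
```

arm_command:
  rotation:
    - [0, 0, 0]
    - [0, 0, 0]
    - [0, 0, 0]
    - [0, 0, -2]
    - [0, 0, -4.3]
  slide:
    - [0, 0, -10]
    - [0, 0, -40]
    - [0, 0, -80]
    - [0, 0, -107]
    - [0, 0, -107]
  gripper: [60, 60, 60, 60, 60]

```text
time: 11.6
ee_pos: [538.1, 2.2, 402.9]
eef_rot: [-3.125, 0.323, -0.007]
ft_force: [-0.3, -0.5, -1.0]
finger_gap: 59.9
grasp_force: 0.0
```

```bash
python3 -c "
from h import *
st();cmd(567.5,138.2,400,-101.9)"
```

```text
t 11.6 pos [538.1, 2.2, 402.9] psi -101.8 F [-0.3, -0.5, -1.0] gap 59.9 grip 0.0 j6 1.66
slide [0.9, -139.1, 3.0] rot [-0.0, -0.3, 0.1]
```

arm_command:
  rotation:
    - [0, 0, 0]
    - [0, 0, 0]
    - [0, 0, 0]
    - [0, 0, 0]
    - [0, 0, 0]
  slide:
    - [0, -50, 0]
    - [0, -100, 0]
    - [0, -139, 0]
    - [0, -139, 0]
    - [0, -139, 0]
  gripper: [0, 0, 0, 0, 0]

```text
time: 12.22
ee_pos: [566.6, 137.9, 400.3]
eef_rot: [3.125, -0.325, -0.0]
ft_force: [0.1, -0.8, -1.3]
finger_gap: -0.4
grasp_force: 0.0
```

arm_command:
  rotation:
    - [0, 0, 0]
    - [0, 0, 0]
    - [0, 0, 0]
    - [0, 0, 0]
    - [0, 0, 0]
  slide:
    - [0, 0, 0]
    - [0, 0, 0]
    - [0, 0, 0]
    - [0, 0, 0]
    - [0, 0, 0]
  gripper: [0, 0, 0, 0, 0]

```text
time: 12.85
ee_pos: [566.9, 138.1, 400.0]
eef_rot: [-3.125, 0.325, 0.0]
ft_force: [-0.6, 0.0, 0.1]
finger_gap: -0.3
grasp_force: 0.0
```

Run:
```python
from h import *
import pickle
st()
c=cam("wrist");pickle.dump(c,open("w5.pkl","wb"))
cv2.imwrite("pics/w5.png",cv2.resize(c["image"],(784,588),interpolation=cv2.INTER_CUBIC))
```

```text
t 12.85 pos [566.9, 138.1, 400.0] psi -101.9 F [-0.6, 0.0, 0.1] gap -0.3 grip 0.0 j6 1.9
```

View pics/w5.png

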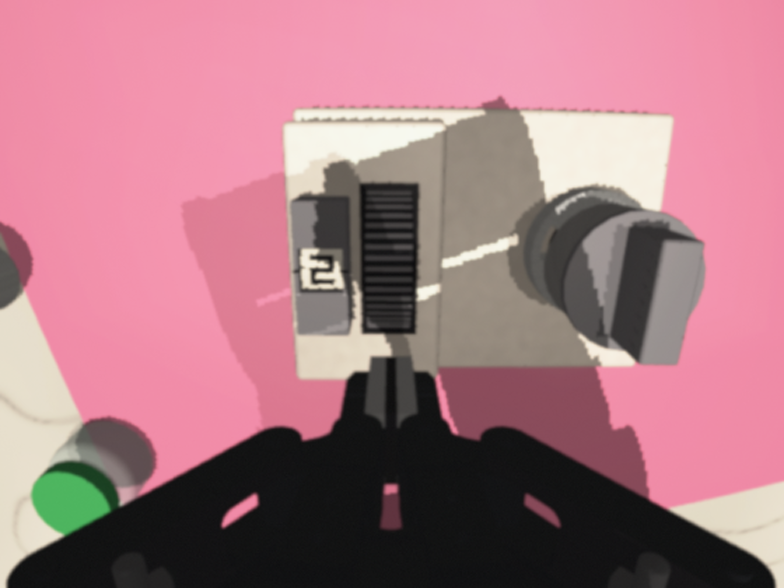

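The digit 2 is nearly centred in the window at (322,270), and the wheel spans x 362–418, y 184–333. The pot stands in the socket at (640,290), with its handle face from about (683,238) to (660,362). I'll check the pot's yaw and height and the wheel's centre.

Run:
```python
from h import *
import pickle
c=pickle.load(open("w5.pkl","rb"))
Q=lambda p,z:onz(c,np.array(p)/1.4,z)[:,:2]
h=Q([[667,238],[640,360],[703,241],[680,364],[628,222],[613,352]],152)
for i in(0,2,4): v=h[i]-h[i+1]; print("handle",h[i].round(1),h[i+1].round(1),np.degrees(np.arctan2(v[1],v[0])).round(1),np.linalg.norm(v).round(1))
print("ctr",h[:4].mean(0))
l=Q([[564,278],[703,278]],114);print("lid LR",l.round(1))
# block edges yaw
for a,b,z in(((284,124),(299,378),75),((444,122),(437,372),75),((284,124),(444,122),75),((672,116),(655,366),35),((299,378),(437,373),75)):
    e=Q([a,b],z);v=e[0]-e[1];print("edge",np.degrees(np.arctan2(v[1],v[0])).round(1),np.linalg.norm(v).round(1))
w=Q([[362,258],[418,258]],103);print("wheel LR at top",w.round(1).tolist(),np.linalg.norm(w[0]-w[1]).round(1))
w=Q([[363,184],[418,184],[363,332],[415,332]],75);print("wheel ends z75",w.round(1).tolist(),w.mean(0))
k=Q([[298,250],[346,250],[298,293],[348,292]],98);print("window",k.round(1).tolist(),k.mean(0))
```

```text
handle [571.5   4.6] [510.7  20.6] -14.8 62.9
handle [566.5 -13.2] [ 5.036e+02 -4.000e-01] -11.5 64.2
handle [582.8  22.8] [518.3  34.3] -10.1 65.5
ctr [538.07884273   2.90288782]
lid LR [[548.4  43.3]
 [531.7 -36.7]]
edge -12.0 164.6
edge -11.7 160.8
edge 78.7 93.3
edge -6.5 187.1
edge 80.5 94.1
wheel LR at top [[580.0, 151.8], [573.5, 120.7]] 31.8
wheel ends z75 [[618.1, 144.1], [611.3, 111.8], [524.8, 165.4], [517.7, 131.9]] [567.97555278 138.27883536]
window [[591.1, 187.4], [585.4, 160.3], [566.0, 194.2], [560.5, 165.0]] [575.73480089 176.73382043]
```

The handle's yaw is about −12°, matching the locked position. The wheel axle is at (568,138). I'll position the closed fingertips behind the wheel's top.

arm_command:
  rotation:
    - [0, 0, 0]
    - [0, 0, 0]
    - [0, 0, 0]
    - [0, 0, 0]
    - [0, 0, 0]
  slide:
    - [-27, 0, 40]
    - [-27, 0, 80]
    - [-27, 0, 112]
    - [-27, 0, 118]
    - [-27, 0, 118]
  gripper: [0, 0, 0, 0, 0]

```text
time: 13.52
ee_pos: [540.7, 143.8, 282.5]
eef_rot: [-3.125, 0.325, -0.0]
ft_force: [0.3, 0.3, 0.2]
finger_gap: -0.3
grasp_force: 0.0
```

```bash
python3 -c "
from h import *
st();cmd(540.6,144.1,273.3,-101.9)"
```

```text
t 13.53 pos [540.7, 143.8, 282.5] psi -101.9 F [0.3, 0.3, 0.2] gap -0.3 grip 0.0 j6 1.92
slide [-0.2, -0.2, 9.2] rot [-0.0, -0.0, 0.0]
```

Touch down slowly.

arm_command:
  rotation:
    - [0, 0, 0]
    - [0, 0, 0]
    - [0, 0, 0]
    - [0, 0, 0]
    - [0, 0, 0]
  slide:
    - [0, 0, 6]
    - [0, 0, 8]
    - [0, 0, 9]
    - [0, 0, 9.5]
    - [0, 0, 9.5]
  gripper: [0, 0, 0, 0, 0]

```text
time: 14.15
ee_pos: [540.5, 143.8, 272.6]
eef_rot: [-3.125, 0.325, -0.0]
ft_force: [-0.2, 1.5, 0.2]
finger_gap: 0.5
grasp_force: 0.0
```

arm_command:
  rotation:
    - [0, 0, 0]
    - [0, 0, 0]
    - [0, 0, 0]
    - [0, 0, 0]
    - [0, 0, 0]
  slide:
    - [0, 0, 0.5]
    - [0, 0, 1]
    - [0, 0, 1.5]
    - [0, 0, 1.5]
    - [0, 0, 1.5]
  gripper: [0, 0, 0, 0, 0]

```text
time: 14.78
ee_pos: [540.4, 143.8, 271.1]
eef_rot: [-3.125, 0.325, -0.0]
ft_force: [0.2, -0.0, 2.4]
finger_gap: -0.2
grasp_force: 1.1
```

arm_command:
  rotation:
    - [0, 0, 0]
    - [0, 0, 0]
    - [0, 0, 0]
    - [0, 0, 0]
    - [0, 0, 0]
  slide:
    - [0, 0, 0.7]
    - [5, 0, -1.5]
    - [10, 0, -3.1]
    - [15, 0, -4.1]
    - [20, 0, -4.6]
  gripper: [0, 0, 0, 0, 0]

```text
time: 15.4
ee_pos: [559.9, 139.7, 276.1]
eef_rot: [-3.125, 0.325, 0.0]
ft_force: [-3.3, -0.8, 7.6]
finger_gap: 0.1
grasp_force: 4.3
```

```bash
python3 -c "
from h import *
st()"
```

```text
t 15.4 pos [559.9, 139.7, 276.1] psi -101.9 F [-3.3, -0.8, 7.6] gap 0.1 grip 4.3 j6 1.91
```

arm_command:
  rotation:
    - [0, 0, 0]
    - [0, 0, 0]
    - [0, 0, 0]
    - [0, 0, 0]
    - [0, 0, 0]
  slide:
    - [5, 0, 0.3]
    - [10, 0, 0.3]
    - [15, 0, 0.3]
    - [20, 0, 0.7]
    - [25, 0, 1.6]
  gripper: [0, 0, 0, 0, 0]

```text
time: 16.02
ee_pos: [584.9, 134.3, 275.2]
eef_rot: [-3.125, 0.325, -0.003]
ft_force: [-0.5, -2.3, 12.6]
finger_gap: 0.0
grasp_force: 6.1
```

```bash
python3 -c "
from h import *
st()"
```

```text
t 16.02 pos [584.9, 134.3, 275.2] psi -101.9 F [-0.5, -2.3, 12.6] gap 0.0 grip 6.1 j6 1.89
```

arm_command:
  rotation:
    - [0, 0, 0]
    - [0, 0, 0]
    - [0, 0, 0]
    - [0, 0, 0]
    - [0, 0, 0]
  slide:
    - [4, 0, 1]
    - [8, 0, 2.3]
    - [10, 0, 3]
    - [10, 0, -10]
    - [10, 0, -40]
  gripper: [0, 0, 0, 0, 0]

```text
time: 16.65
ee_pos: [594.0, 132.4, 313.7]
eef_rot: [3.124, -0.325, -0.005]
ft_force: [0.2, -0.1, 0.3]
finger_gap: 0.0
grasp_force: 0.0
```

arm_command:
  rotation:
    - [0, 0, 0]
    - [0, 0, 0]
    - [0, 0, 0]
    - [0, 0, 0]
    - [0, 0, 0]
  slide:
    - [-18, 0, -20]
    - [-36, 0, -30]
    - [-55, 0, -30]
    - [-55, 0, -30]
    - [-55, 0, -30]
  gripper: [0, 0, 0, 0, 0]

```text
time: 17.27
ee_pos: [540.7, 143.8, 344.0]
eef_rot: [-3.125, 0.325, -0.0]
ft_force: [0.3, -0.0, 0.4]
finger_gap: -0.4
grasp_force: 0.0
```

Run:
```python
from h import *
import pickle
st()
c=cam("wrist");pickle.dump(c,open("w6.pkl","wb"))
u=proj(c,[575.7,176.7,98])[0];print(u)
x,y=(u-75).astype(int);cv2.imwrite("pics/w6.png",cv2.resize(c["image"][max(y,0):y+150,max(x,0):x+150],(600,600),interpolation=cv2.INTER_CUBIC)); print(x,y)
cmd(540.6,144.1,271.1,-101.9)
```

```text
t 17.27 pos [540.7, 143.8, 344.0] psi -101.9 F [0.3, -0.0, 0.4] gap -0.4 grip 0.0 j6 1.92
[217.18637516 176.72651854]
142 101
slide [-0.3, -0.3, 72.7] rot [-0.0, 0.0, 0.0]
```

View pics/w6.png

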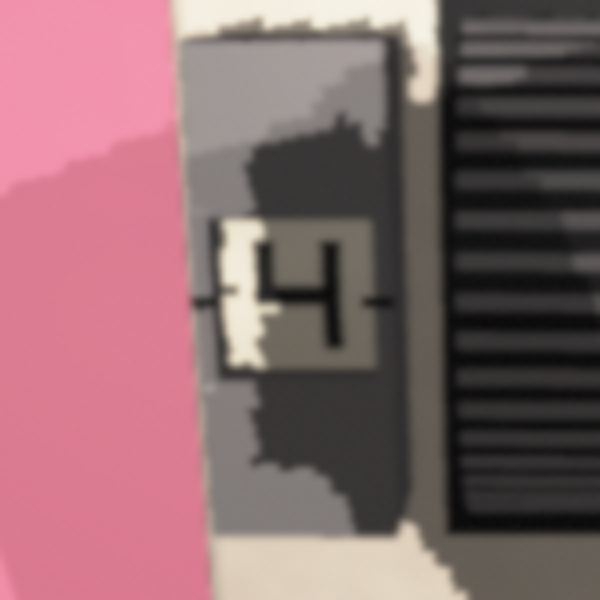

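The digit 4 stands close to the middle: its strokes span y 243–348 with the marks at y 300. One stroke turned the wheel two digits, so I repeat the same stroke, and then measure the digit from the same camera place.

arm_command:
  rotation:
    - [0, 0, 0]
    - [0, 0, 0]
    - [0, 0, 0]
    - [0, 0, 0]
    - [0, 0, 0]
  slide:
    - [0, 0, 35]
    - [0, 0, 65]
    - [0, 0, 71]
    - [0, 0, 72.8]
    - [0, 0, 72.8]
  gripper: [0, 0, 0, 0, 0]

```text
time: 17.95
ee_pos: [540.7, 143.8, 272.0]
eef_rot: [-3.124, 0.325, -0.002]
ft_force: [-0.7, -1.0, 0.3]
finger_gap: 0.2
grasp_force: 0.0
```

arm_command:
  rotation:
    - [0, 0, 0]
    - [0, 0, 0]
    - [0, 0, 0]
    - [0, 0, 0]
    - [0, 0, 0]
  slide:
    - [0, 0, 0.7]
    - [5, 0, -1.5]
    - [10, 0, -3.1]
    - [15, 0, -4.1]
    - [20, 0, -4.6]
  gripper: [0, 0, 0, 0, 0]

```text
time: 18.58
ee_pos: [560.5, 139.6, 276.3]
eef_rot: [-3.125, 0.325, -0.001]
ft_force: [-2.4, -1.0, 5.7]
finger_gap: 0.1
grasp_force: 2.4
```

arm_command:
  rotation:
    - [0, 0, 0]
    - [0, 0, 0]
    - [0, 0, 0]
    - [0, 0, 0]
    - [0, 0, 0]
  slide:
    - [5, 0, 0.3]
    - [10, 0, 0.3]
    - [15, 0, 0.3]
    - [20, 0, 0.7]
    - [25, 0, 1.6]
  gripper: [0, 0, 0, 0, 0]

```text
time: 19.2
ee_pos: [585.3, 134.2, 275.3]
eef_rot: [-3.124, 0.325, -0.004]
ft_force: [-1.6, -1.6, 8.2]
finger_gap: -0.0
grasp_force: 4.3
```

arm_command:
  rotation:
    - [0, 0, 0]
    - [0, 0, 0]
    - [0, 0, 0]
    - [0, 0, 0]
    - [0, 0, 0]
  slide:
    - [4, 0, 1]
    - [8, 0, 2.3]
    - [8, 0, 2.3]
    - [8, 0, -10]
    - [8, 0, -40]
  gripper: [0, 0, 0, 0, 0]

```text
time: 19.82
ee_pos: [592.4, 132.7, 314.1]
eef_rot: [3.124, -0.325, -0.003]
ft_force: [0.5, -0.2, 0.4]
finger_gap: 0.1
grasp_force: 0.0
```

arm_command:
  rotation:
    - [0, 0, 0]
    - [0, 0, 0]
    - [0, 0, 0]
    - [0, 0, 0]
    - [0, 0, 0]
  slide:
    - [-18, 0, -20]
    - [-36, 0, -30]
    - [-53, 0, -30]
    - [-53, 0, -30]
    - [-53, 0, -30]
  gripper: [0, 0, 0, 0, 0]

```text
time: 20.45
ee_pos: [540.7, 143.8, 343.8]
eef_rot: [3.125, -0.325, -0.001]
ft_force: [0.3, 0.2, -0.0]
finger_gap: 0.2
grasp_force: 0.0
```

```bash
cat > dig.py <<'E'
from h import *
import pickle
def dig(c):
    u=proj(c,[575.7,176.7,98])[0]; x,y=(u-75).astype(int)
    g=cv2.resize(cv2.cvtColor(c["image"],cv2.COLOR_BGR2GRAY)[y:y+150,x:x+150],(600,600),interpolation=cv2.INTER_CUBIC)
    w=g[225:368,228:372]; k=(w<70).astype(np.uint8)
    n,l,s,_=cv2.connectedComponentsWithStats(k)
    print(u.round(1),"blobs x,y,w,h,area",[(s[i]+[228,225,0,0,0]).tolist() for i in range(1,n) if s[i][4]>100])
    for r in w[::9,::6]: print("".join("#" if v<70 else "." for v in r))
E
python3 - <<'E'
from dig import *
st()
dig(pickle.load(open("w6.pkl","rb")))
c=cam("wrist");pickle.dump(c,open("w7.pkl","wb"));dig(c)
E
```

```text
t 20.45 pos [540.7, 143.8, 343.8] psi -101.9 F [0.3, 0.2, -0.0] gap 0.2 grip 0.0 j6 1.92
[217.2 176.7] blobs x,y,w,h,area [[259, 242, 84, 107, 3404]]
........................
........................
................###.....
......##........###.....
......##........###.....
......##........###.....
......##........###.....
......#############.....
......#############.....
................###....#
................###.....
................###.....
................####....
.................###....
........................
........................
[217.  176.7] blobs x,y,w,h,area [[259, 225, 79, 26, 1377], [259, 289, 88, 79, 3593]]
................###.....
............##.####.....
......#############.....
........................
........................
........................
........................
........................
......#############.....
......###.########......
......##................
......##................
......#############.....
......##############....
......###.......####....
.......##........###....
```

The window now shows the bottom of 5 leaving at the top, and 6 entering with its top at y≈289. It needs about 0.15–0.2 rad more. I'll nudge at the wheel's top by 6 mm, then look from straight above the window to avoid parallax.

arm_command:
  rotation:
    - [0, 0, 0]
    - [0, 0, 0]
    - [0, 0, 0]
    - [0, 0, 0]
    - [0, 0, 0]
  slide:
    - [25, 0, 30]
    - [25, 0, 58]
    - [25, 0, 65.5]
    - [25, 0, 67]
    - [25, 0, 68]
  gripper: [0, 0, 0, 0, 0]

```text
time: 21.12
ee_pos: [565.0, 138.7, 277.0]
eef_rot: [-3.124, 0.325, -0.002]
ft_force: [0.0, -0.2, 0.0]
finger_gap: -0.3
grasp_force: 0.0
```

arm_command:
  rotation:
    - [0, 0, 0]
    - [0, 0, 0]
    - [0, 0, 0]
    - [0, 0, 0]
    - [0, 0, 0]
  slide:
    - [0, 0, 0.2]
    - [2, 0, 0.2]
    - [4, 0, 0.2]
    - [6, 0, 0.2]
    - [6, 0, 0.2]
  gripper: [0, 0, 0, 0, 0]

```text
time: 21.75
ee_pos: [571.0, 137.4, 276.4]
eef_rot: [-3.124, 0.325, -0.001]
ft_force: [-1.1, 0.7, 5.4]
finger_gap: -0.0
grasp_force: 2.6
```

arm_command:
  rotation:
    - [0, 0, 0]
    - [0, 0, 0]
    - [0, 0, 0]
    - [0, 0, 0]
    - [0, 0, 0]
  slide:
    - [0, 0, -15]
    - [-30, 0, -68]
    - [-80, 0, -68]
    - [-81, 0, -68]
    - [-81, 0, -68]
  gripper: [0, 0, 0, 0, 0]

```text
time: 22.38
ee_pos: [491.9, 154.1, 344.8]
eef_rot: [-3.124, 0.325, -0.003]
ft_force: [0.4, 0.1, -1.0]
finger_gap: -0.2
grasp_force: 0.0
```

Run:
```python
from dig import *
st()
c=cam("wrist");pickle.dump(c,open("w8.pkl","wb"));dig(c);print(c["pose"][:3,3].round(1))
g=cv2.cvtColor(c["image"],cv2.COLOR_BGR2GRAY)
u=proj(c,[575.7,176.7,98])[0];x,y=(u-75).astype(int)
w=cv2.resize(g[y:y+150,x:x+150],(600,600),interpolation=cv2.INTER_CUBIC)
print("x of hood/marks rows:");
for r in w[180:420:6,180:420:6]: print(" ".join("%3d"%v for v in r))
```

```text
t 22.38 pos [491.9, 154.1, 344.8] psi -101.9 F [0.4, 0.1, -1.0] gap -0.2 grip 0.0 j6 1.95
[213.9  96.2] blobs x,y,w,h,area [[261, 225, 78, 8, 570], [262, 282, 84, 86, 2281]]
......#############.....
........................
........................
........................
........................
........................
........................
......#############.....
......##................
......##................
......##................
......##................
......####..#######.....
.......##..###...###....
.......#..........##....
.......#..........##....
[565.1 139.  313.2]
x of hood/marks rows:
177 166 154 153 153 153 154 153 153 154 153 155 154 154 155 155 156 156 156 158 157 157 158 158 157 158 158 158 159 159 159 160 159 160 161 151 105  57  60 105
177 166 154 153 153 153 154 154 153 153 154 155 155 155 155 156 156 156 158 157 158 158 157 158 158 158 159 158 159 159 159 160 160 160 161 152 108  59  58 102
178 167 155 154 155 154 153 154 153 154 154 155 154 155 156 156 156 156 157 158 158 157 158 157 157 158 159 159 159 159 159 160 161 163 165 155 113  62  58 102
179 
[... 5215 characters left out ...]
 117 116 114 114 113 109 114 122 125 130 133 130 102  58  59
181 177 174 168 164 161 152 147 147 148 148 148 148 148 149 149 149 150 151 151 152 151 152 151 150 144 138 134 132 130 127 127 127 130 138 141 132 101  59  57
181 177 176 171 163 161 157 154 154 154 154 154 155 155 156 156 156 157 158 157 158 158 158 158 153 140 133 132 132 132 132 132 132 134 138 140 130  94  56  57
181 179 179 170 156 154 154 154 154 154 154 154 155 155 156 156 156 156 156 158 158 158 158 156 149 136 132 132 132 132 133 133 132 133 133 133 125  88  52  56
181 179 181 165 152 153 154 154 154 154 154 155 154 155 156 156 156 157 157 157 157 158 157 149 140 133 132 132 132 132 132 132 132 132 133 132 123  83  51  55
```

Marks are at y=300, and the 6's middle bar is at y≈336 with a digit pitch of about 157 px. That leaves about 0.144 rad, or 7 mm at the rim.

arm_command:
  rotation:
    - [0, 0, 0]
    - [0, 0, 0]
    - [0, 0, 0]
    - [0, 0, 0]
    - [0, 0, 0]
  slide:
    - [40, 0, 10]
    - [75, 0, 50]
    - [75, 0, 65]
    - [75, 0, 68]
    - [75, 0, 68]
  gripper: [0, 0, 0, 0, 0]

```text
time: 23.05
ee_pos: [565.3, 138.4, 276.5]
eef_rot: [-3.125, 0.326, -0.002]
ft_force: [1.7, -0.3, 3.4]
finger_gap: -0.4
grasp_force: 1.4
```

arm_command:
  rotation:
    - [0, 0, 0]
    - [0, 0, 0]
    - [0, 0, 0]
    - [0, 0, 0]
    - [0, 0, 0]
  slide:
    - [0, 0, 0.4]
    - [2, 0, 0.4]
    - [4, 0, 0.4]
    - [6, 0, 0.4]
    - [7, 0, 0.4]
  gripper: [0, 0, 0, 0, 0]

```text
time: 23.68
ee_pos: [571.6, 137.2, 276.4]
eef_rot: [3.125, -0.325, 0.0]
ft_force: [-2.2, -1.6, 9.8]
finger_gap: 0.0
grasp_force: 4.6
```

arm_command:
  rotation:
    - [0, 0, 0]
    - [0, 0, 0]
    - [0, 0, 0]
    - [0, 0, 0]
    - [0, 0, 0]
  slide:
    - [0, 0, 0]
    - [0, 0, -15]
    - [-40, 0, -68]
    - [-82, 0, -68]
    - [-82, 0, -68]
  gripper: [0, 0, 0, 0, 0]

```text
time: 24.3
ee_pos: [489.2, 154.6, 345.2]
eef_rot: [-3.125, 0.323, -0.001]
ft_force: [0.7, -0.3, 0.1]
finger_gap: 0.1
grasp_force: 0.0
```

```bash
cat >> dig.py <<'E'
def prof(c):
    g=cv2.cvtColor(c["image"],cv2.COLOR_BGR2GRAY);u=proj(c,[575.7,176.7,98])[0];x,y=(u-75).astype(int)
    w=cv2.resize(g[y:y+150,x:x+150],(600,600),interpolation=cv2.INTER_CUBIC)
    a=w[:,290:325].mean(1);m=w[:,195:207].mean(1)
    print("bars (dark rows)",[(int(i),int(a[i])) for i in range(205,400) if a[i]<110 and a[i]<=a[i-1] and a[i]<a[i+1]]," mark",[(int(i),int(m[i])) for i in range(250,350) if m[i]<110 and m[i]<=m[i-1] and m[i]<m[i+1]])
E
python3 - <<'E'
from dig import *
st();prof(pickle.load(open("w8.pkl","rb")))
c=cam("wrist");pickle.dump(c,open("w9.pkl","wb"));dig(c);prof(c);print(c["pose"][:3,3].round(1))
E
```

```text
t 24.3 pos [489.2, 154.6, 345.2] psi -101.8 F [0.7, -0.3, 0.1] gap 0.1 grip 0.0 j6 1.95
bars (dark rows) [(228, 38), (287, 49), (336, 42), (383, 59)]  mark [(301, 63)]
[213.7  90.8] blobs x,y,w,h,area [[260, 254, 83, 110, 2890]]
........................
........................
........................
........................
......####..............
......#.................
......#.................
......#.................
......#.................
......###.....#####.....
......##.........##.....
......##.........##.....
......##..........#.....
......#...........##....
.......#.........###....
.......############.....
bars (dark rows) [(257, 47), (308, 57), (358, 44)]  mark [(302, 64)]
[562.4 139.6 313.5]
```

The 6's middle is at y≈308 against marks at 302, so it needs about 0.03 rad more, a nudge of about 1.8 mm.

arm_command:
  rotation:
    - [0, 0, 0]
    - [0, 0, 0]
    - [0, 0, 0]
    - [0, 0, 0]
    - [0, 0, 0]
  slide:
    - [40, 0, 10]
    - [77, 0, 50]
    - [77, 0, 65]
    - [77, 0, 68]
    - [77, 0, 68.5]
  gripper: [0, 0, 0, 0, 0]

```text
time: 24.98
ee_pos: [567.4, 137.8, 276.3]
eef_rot: [3.125, -0.325, 0.004]
ft_force: [0.3, -5.0, 11.6]
finger_gap: -0.1
grasp_force: 5.5
```

arm_command:
  rotation:
    - [0, 0, 0]
    - [0, 0, 0]
    - [0, 0, 0]
    - [0, 0, 0]
    - [0, 0, 0]
  slide:
    - [0, 0, 0.5]
    - [0.6, 0, 0.5]
    - [1.2, 0, 0.5]
    - [1.8, 0, 0.5]
    - [1.8, 0, 0.5]
  gripper: [0, 0, 0, 0, 0]

```text
time: 25.6
ee_pos: [568.6, 137.6, 276.3]
eef_rot: [3.125, -0.325, 0.003]
ft_force: [-3.7, -3.7, 13.6]
finger_gap: 0.3
grasp_force: 6.9
```

arm_command:
  rotation:
    - [0, 0, 0]
    - [0, 0, 0]
    - [0, 0, 0]
    - [0, 0, 0]
    - [0, 0, 0]
  slide:
    - [0, 0, -8]
    - [0, 0, -30]
    - [-37, 0, -68]
    - [-74, 0, -68]
    - [-74, 0, -68]
  gripper: [0, 0, 0, 0, 0]

```text
time: 26.22
ee_pos: [494.3, 153.6, 343.6]
eef_rot: [-3.125, 0.323, 0.0]
ft_force: [0.5, -0.3, -0.1]
finger_gap: 0.0
grasp_force: 0.0
```

Run:
```python
from dig import *
st()
c=cam("wrist");pickle.dump(c,open("w10.pkl","wb"));prof(c);p=c["pose"][:3,3];print("cam x_m",(p[0]-575.7)*.978-(p[1]-176.7)*.208)
u=proj(c,[575.7,176.7,98])[0];x,y=(u-75).astype(int)
a=cv2.resize(c["image"][y:y+150,x:x+150],(400,400),interpolation=cv2.INTER_CUBIC)
b=cv2.resize(c["image"],(400,300)); b=np.vstack([b,np.zeros((100,400,3),np.uint8)])
cv2.imwrite("pics/w10.png",np.hstack([a,b]))
```

```text
t 26.23 pos [494.3, 153.6, 343.6] psi -101.8 F [0.5, -0.3, -0.1] gap 0.0 grip 0.0 j6 1.95
bars (dark rows) [(255, 48), (307, 53), (355, 45)]  mark [(301, 64)]
cam x_m -0.09861126771896167
```

View pics/w10.png

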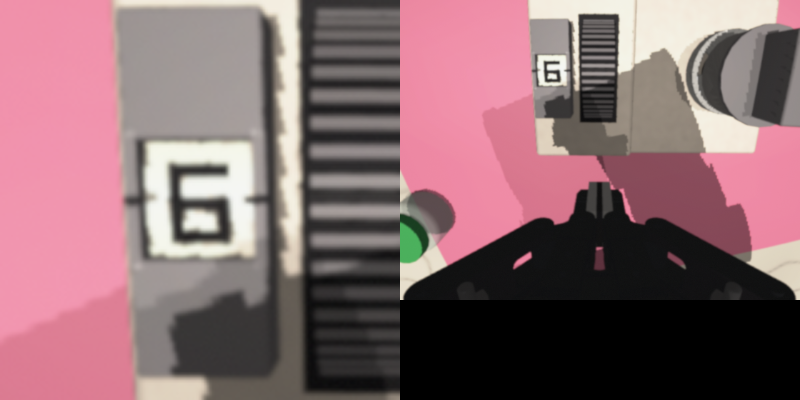

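The window shows an upright 6, its middle about 5 enlarged px (roughly 0.02 rad) below the marks, and the pot is still in place. One last small nudge.

arm_command:
  rotation:
    - [0, 0, 0]
    - [0, 0, 0]
    - [0, 0, 0]
    - [0, 0, 0]
    - [0, 0, 0]
  slide:
    - [40, 0, 10]
    - [72, 0, 50]
    - [72, 0, 63]
    - [72, 0, 66.5]
    - [72, 0, 67]
  gripper: [0, 0, 0, 0, 0]

```text
time: 26.9
ee_pos: [567.1, 138.0, 276.4]
eef_rot: [3.125, -0.325, 0.003]
ft_force: [1.4, -4.5, 7.2]
finger_gap: 0.1
grasp_force: 3.3
```

arm_command:
  rotation:
    - [0, 0, 0]
    - [0, 0, 0]
    - [0, 0, 0]
    - [0, 0, 0]
    - [0, 0, 0]
  slide:
    - [0, 0, 0.5]
    - [0.8, 0, 0.5]
    - [1.6, 0, 0.5]
    - [2.3, 0, 0.5]
    - [2.3, 0, 0.5]
  gripper: [0, 0, 0, 0, 0]

```text
time: 27.52
ee_pos: [568.9, 137.7, 276.3]
eef_rot: [3.125, -0.325, 0.001]
ft_force: [-2.0, -3.3, 9.3]
finger_gap: -0.1
grasp_force: 4.7
```

arm_command:
  rotation:
    - [0, 0, 0]
    - [0, 0, 0]
    - [0, 0, 0]
    - [0, 0, 0]
    - [0, 0, 0]
  slide:
    - [0, 0, -8]
    - [0, 0, -30]
    - [-37, 0, -68]
    - [-74, 0, -68]
    - [-74, 0, -68]
  gripper: [0, 0, 0, 0, 0]

```text
time: 28.15
ee_pos: [494.7, 153.5, 344.2]
eef_rot: [-3.125, 0.323, -0.0]
ft_force: [0.1, 0.6, -0.5]
finger_gap: -0.0
grasp_force: 0.0
```

Run:
```python
from dig import *
st()
c=cam("wrist");prof(c);p=c["pose"][:3,3];print("cam x_m",(p[0]-575.7)*.978-(p[1]-176.7)*.208)
# bystanders: compare the top view with the first one
t=cam("top")["image"];t0=pickle.load(open("d0.pkl","rb"))["top"]["image"]
for n,(x,y) in dict(spray=(70,188),jar=(104,267),model=(390,147),burs=(288,130),a=(448,200),c=(453,245),d=(431,303)).items():
    print(n,cv2.absdiff(t,t0)[y-18:y+18,x-18:x+18].mean().round(1))
```

```text
t 28.15 pos [494.7, 153.5, 344.2] psi -101.8 F [0.1, 0.6, -0.5] gap -0.0 grip 0.0 j6 1.95
bars (dark rows) [(248, 48), (299, 52), (348, 41)]  mark [(300, 64)]
cam x_m 0.26760699459577797
spray 15.6
jar 12.7
model 16.7
burs 14.0
a 12.5
c 11.7
d 11.9
```

```bash
python3 -c "
from workcell import ctrl
print(ctrl.close_job())"
```

```text
the job is handed in; nothing more can be done
None
```

The pot is twisted to its stop and sprung up locked, the thumbwheel shows 6 centred on its marks, and I handed the job in after about 28 s; the lock is judged from the 3 mm rise and the handle's angle, and the top view showed no bystander moved.

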